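# Fold the copy easel flat

### The arm

A 7-joint arm with a two-finger parallel gripper is mounted at the origin on the work surface; the furniture and walls round the work are solid. World frame = base frame: x ahead of the robot, y to its left, z up, the work surface at z = 0. Lengths are in m, angles in rad, forces in N, time in s.
With the tool pointing down it reaches from about 0.35 to 0.9 m from the base axis. Payload 8.1 kg.
Tool frame: the origin (TCP) lies midway between the tips of the shut fingers; the grasp point (between the pads) lies 19 mm behind it (arm.pinch_z is the distance from the TCP to the grasp point, in m); z points along the fingers, y is the direction in which the jaws open and shut (so a half turn about z gives the same grasp; the last joint's range is limited). The gripper opens to 92 mm and grips with 3 to 60 N. Pads are 19 mm wide; open, the fingers measure 130 mm over their backs; the gripper's body (75 mm by 190 mm) begins 47 mm behind the grasp point.
Start: joints at [-1.272, 0.434, 0.025, 1.573, -0.012, 1.134, -0.075], TCP at [0.244, 0.575, 0.227] pointing down, gripper open.
Joint ranges: [-2.62, 2.62], [-0.44, 2.09], [-1.27, 1.32], [0.08, 2.57], [-1.32, 4.46], [0.12, 2], [-2.74, 2.74]. Speed limits (rad/s): [2.22, 2.22, 3.01, 3.01, 3.14, 3.14, 3.14].

### API

Orientations are given as a rotation vector (axis times angle).
In Python, from cell import arm, eyes gives the robot as it stands.
- The arm moves only by the tool apply_moves, never from a script. Its argument "targets" is one flat list of numbers, 5 for each row, row after row: the closure, from 0 (fully open) to 1 (shut), then the shift along the tool's x, y, z each as a share of 40 cm, from -1 to 1, then the turn about the tool's z as a share of pi/2 rad, from -1 to 1. A call has 1 to 20 rows; each row shifts and turns the commanded pose from where the row before left it, along the tool's axes as they then stand; what a row does not reach is not made up. A row lasts 1/8 s, in which the tool goes at most 62.5 mm and 10.7 degrees, less where a joint would pass 70% of its speed; a pose out of reach is approached as far as the arm can. A call with a number of a shift or a turn outside -1 to 1 is refused whole. A call with a gripper value outside its range is refused whole. The fingers move at their own pace and stop on an object; "grip_force" is the grip in N (left out, the last holds). Time passes only in rows, so rows that do not move let the fingers close. It gives the time, the measured TCP pose, the force and the opening at its end, in the units of the state.
- arm.observe(): the state, without advancing time (a new reading comes with each control period).
- eyes.get_image(name): name is "scene" or "side" or "wrist"; returns the picture (480x640x3 uint8, red, green, blue); there is no depth.
- eyes.camera_params(name): a dict with "camera_matrix" (3x3 intrinsics, pixels), "xyz" and "attitude" of the camera in the world; the wrist camera has in their place "hand_eye" (4x4, takes a point from camera to tool coordinates, whose origin is the TCP and whose axes are the flange's). Camera axes: x right, y down, z forward; pixel columns grow to the right and rows downward; lengths in m; the calibration is good to about 2 mm. A picture is of the moment at which its call begins: read the wrist's pose just before it. camera_params takes no time and is no camera call.
- arm.sign_off(): hands the job in, once; it reports no verdict.
The state is a dict: "clock": time; "joints": joint angles; "dq": joint speeds; "joint_efforts": joint torques, N m; "position": TCP position; "ee_rot": TCP orientation; "force": force on the tool from outside, world axes, zero at the start; "ft_torque": the same for the moment, N m; "width": opening from 0.0 (shut) to 1.0 (fully open).
Only numpy, scipy, OpenCV 4.12 (cv2) and the standard library are available. Lean on these libraries where they do the work, as an engineer would, in place of code of your own. Each camera call takes 0.05 s, during which the arm holds its last target.

### The job

The small wooden copy easel is done with: fold it flat for the shelf. Raise its board off the strut until it stays up by itself, push the strut down into its bed until the spring catch has it, then lower the board gently all the way down over it, not letting it drop, and fold the ledge flat onto the board. Leave the jar, the lead weight and the loupe beside it where they stand.

Things in the scene. Friction and masses are not known exactly. Their poses are not given: they have to be found in the camera images.
- easel: Folding copy easel: plywood board on a wooden base frame 206 x 166 mm, 26 mm high, which stands fast on the table. Origin: table level under the middle of the frame; +x points to the end with the board's hinge (away from the robot), y across, z up. Offsets [x, y, z] in mm below are in this frame. The back of the leaning board and the strut under it face the robot
- board (a joint): Angle of the board to the base, rad: 0 down flat, grows as its near edge rises, stop at 1.135; starts at about 0.63 to 0.73, leaning on the strut's roller, caught between two 5 mm ribs. The hinge is stiff (0.165 N m) and holds the board (0.35 kg) by itself only above about 1.0; below, it falls. Only above about 1.05 can the strut pass under the board
- board_grip (a point): Centre of the grip tongue that stands out from the middle of the board's free edge: 40 mm wide across (along easel y, the way to grasp it), 42 mm long, 8 mm thick, with a brass eyelet. 196 mm from the hinge axis and 4 mm above the board's underside; its x axis points along the board to the hinge
- strut (a joint): Angle of the strut, rad: 0 lying in its bed, pointing at the board's hinge; about 1.46 or 1.67 as it stands at the start. It turns easily down to about 0.2, where it lands on the spring balls of the catch; pressing 60 mm from its axis with about 5 to 8 N snaps it past them. Until it has snapped in, the board cannot close
- ledge (a joint): Angle of the ledge to the board, rad: 0 folded flat on the board's face, about 1.3 to 1.6 standing out from it at the start. Axis along easel y on the board's face: with the board down, at [91, 0, 40]. Ledge 160 mm wide, 36 mm deep, 8 mm thick, mid-plane through the axis. It stays where it is put and moves with about 1 N at its edge; folded it lies with its top at z = 44
- ledge_edge (a point): Middle of the ledge's free edge, 36 mm from its axis
- jar_mid (a point): Bystander: paste jar, white with a red screw cap, diameter 55 mm, 80 mm high; point half-way up its axis
- lead_mid (a point): Bystander: grey cloth-covered lead weight, 100 x 46 x 27 mm; point at its centre
- loupe_mid (a point): Bystander: black stand loupe, diameter 43 mm, 38 mm high; point half-way up its axis
- board_hinge (a point): Middle of the board's hinge axis, along easel y, at [95, 0, 28]. The board is 168 mm wide and 8 mm thick and 175 mm long from here, plus its grip tongue; its underside passes through this axis
- strut_hinge (a point): Middle of the strut's axis, along easel y, at [-30, 0, 12]. The strut is an aluminium leg 44 mm wide and 8 mm thick, its mid-plane through this axis
- catch (a point): Middle of the catch on the strut's bed, at [55, 0, 16], 85 mm from the strut's axis: two steel housings 18 mm long with a brass spring ball in each, 48 mm apart across y, tops at z = 27. The strut snaps in between them and then lies with its top at z = 16
- strut_roller (a point): Middle of the rubber roller, 10 mm thick, at the strut's free end, 110 mm from the strut's axis

How it is judged:
On the way, in this order (a step that is already met when the one before it is completed fails the run):
1. the strut lies snapped into its bed (value of joint strut below 0.05 rad), for 0.2 s.
2. the board lies right down on the base (value of joint board below 0.03 rad), for 0.2 s.
At the end, for the whole second after the job is handed in: the easel is folded flat and at rest: strut snapped in its bed (within 0.05 rad), board right down on the base (within 0.03 rad), ledge flat on the board (within 0.1 rad) (value of joint strut below 0.05 rad and value of joint board below 0.03 rad and value of joint ledge below 0.1 rad and not (velocity of joint ledge above 0.1 rad/s)); the robot touches nothing.
It fails at once if the board is dropped or slammed (it turns down faster than 2.5 rad/s) (velocity of joint board below -2.5 rad/s).
It fails at once if the jar, the lead weight or the loupe is moved by more than 15 mm (distance of any of jar_mid, lead_mid, loupe_mid from where it was at the start of the episode above 0.015 m).
It also fails if it takes over 72 s, if anything falls off the work surface, if the arm or the gripper's body presses on something with over 40 N, if the wrist force passes 120 N, or if a joint passes its speed limit or range.

## Working session

There is one attempt and no reset: what is moved stays moved. The work goes in short steps, Python scripts to look and compute and a tool call to move; the robot and the scene stay as the last step left them, time stands still between calls to the robot, and variables do not carry over. Pictures are saved under pics/ and viewed, and the job is handed in when it is done.

Besides the shell and the picture viewer there is one more tool, called by a JSON object that holds its "op" and its "data". apply_moves: Moves the arm, as the interface text tells. Its arguments: {"type":"object","properties":{"targets":{"type":"array"},"grip_force":{"type":"number"}},"required":["targets"]}

```bash
ls; mkdir -p pics; python3 - <<'E'
from cell import arm, eyes
import cv2
print(arm.observe())
for n in ["scene","side","wrist"]:
    cv2.imwrite(f"pics/{n}0.png",eyes.get_image(n)[:,:,::-1]); print(n,eyes.camera_params(n))
E
```

```text
pics
{'clock': 0.0, 'joints': array([-1.27159358,  0.43523976,  0.02497307,  1.57407041, -0.01161245,
        1.13399918, -0.07507656]), 'dq': array([-1.07423911e-03, -1.40366075e-03, -2.99566401e-04,  4.03102836e-04,
       -5.25079750e-04,  2.58704803e-05,  6.26999214e-04]), 'joint_efforts': array([ 5.86075930e-04, -6.67852163e+01,  9.85076912e-01, -3.14451134e+01,
       -6.05294108e-02,  4.29603516e-02,  1.62883871e-04]), 'position': array([0.24427649, 0.57474309, 0.22594487]), 'ee_rot': array([-6.26955563e-01, -3.07820944e+00,  2.45161005e-03]), 'force': array([-0.31052073,  0.32193338, -0.01971379]), 'ft_torque': array([0.04926816, 0.0322978 , 0.00378333]), 'width': 0.9983378841877649}
scene {'camera_matrix': array([[445.56452518,   0.        , 310.49988868],
       [  0.        , 445.56452518, 242.91667546],
       [  0.        ,   0.        ,   1.        ]]), 'xyz': array([ 0.15494062, -0.43773568,  0.60191352]), 'attitude': array([-2.13315367,  0.79886915, -0.40885854])}
side {'camera_matrix': array([[567.42241802,   0.        , 323.39044242],
       [  0.        , 567.42241802, 240.96274095],
       [  0.        ,   0.        ,   1.        ]]), 'xyz': array([ 0.15993426, -0.63643265,  0.77749656]), 'attitude': array([-2.21912553,  0.6632324 , -0.30551146])}
wrist {'camera_matrix': array([[394.05139713,   0.        , 319.80503829],
       [  0.        , 394.05139713, 236.43814541],
       [  0.        ,   0.        ,   1.        ]]), 'hand_eye': array([[-6.35858334e-05, -9.63649036e-01, -2.67171352e-01,
         7.24337343e-02],
       [ 9.99999881e-01, -1.90674307e-04,  4.49738663e-04,
         6.73659576e-04],
       [-4.84332941e-04, -2.67171291e-01,  9.63648933e-01,
        -1.58240880e-01],
       [ 0.00000000e+00,  0.00000000e+00,  0.00000000e+00,
         1.00000000e+00]])}
```

View pics/scene0.png

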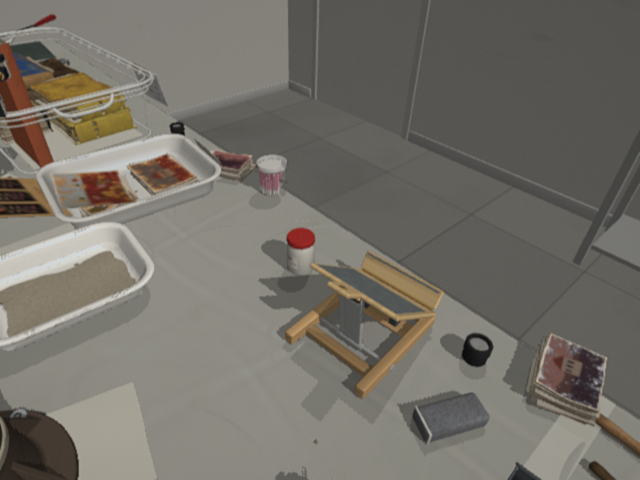

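View pics/side0.png

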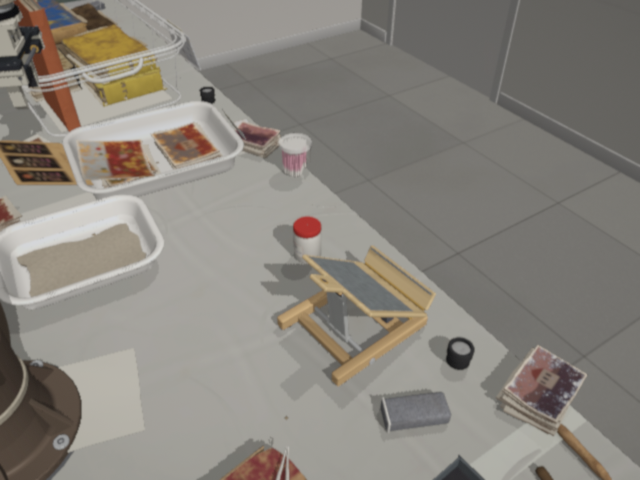

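View pics/wrist0.png

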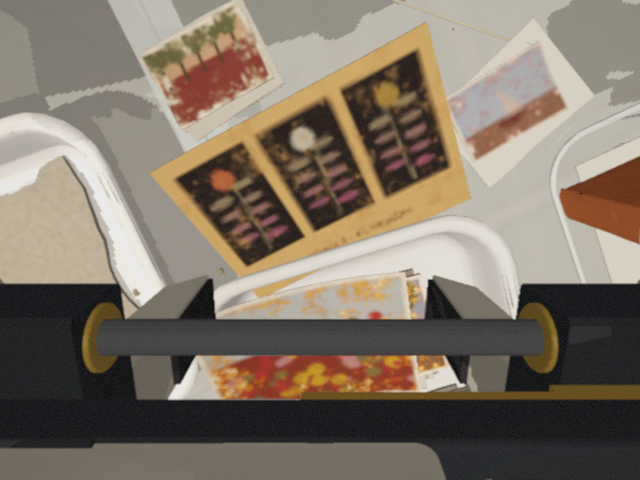

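The pictures show the easel near the middle right: scene (365,320), side (355,310). The jar is behind it to the left, the loupe to the right and the lead weight in front. I'll zoom in to measure.

```bash
cat > h.py <<'E'
import numpy as np, cv2
from scipy.spatial.transform import Rotation as R
from cell import arm, eyes
def cam(n):
    p=eyes.camera_params(n); return p['camera_matrix'],np.array(p['xyz']),R.from_rotvec(p['attitude']).as_matrix()
def ray(n,uv):
    K,t,r=cam(n); d=r@np.linalg.inv(K)@np.array([uv[0],uv[1],1.]); return t,d/np.linalg.norm(d)
def onz(n,uv,z):
    t,d=ray(n,uv); return t+d*(z-t[2])/d[2]
def proj(n,P):
    K,t,r=cam(n); c=r.T@(np.asarray(P)-t); q=K@c; return q[:2]/q[2]
def tri(uvs,uvd):
    a,d=ray('scene',uvs); b,e=ray('side',uvd)
    A=np.stack([d,-e],1); s=np.linalg.lstsq(A,b-a,rcond=None)[0]
    p,q=a+d*s[0],b+e*s[1]; return (p+q)/2,np.linalg.norm(p-q)
def snap(tag,names=('scene','side'),crop=None,k=3):
    for n in names:
        im=eyes.get_image(n)[:,:,::-1]; cv2.imwrite(f"pics/{n}_{tag}.png",im)
        if crop and n in crop:
            x,y,w,h=crop[n]; cv2.imwrite(f"pics/{n}_{tag}c.png",cv2.resize(im[y:y+h,x:x+w],None,fx=k,fy=k,interpolation=cv2.INTER_CUBIC))
E
python3 - <<'E'
import cv2
for n,(x,y,w,h) in {'scene':(270,215,200,185),'side':(260,210,200,185)}.items():
    im=cv2.imread(f'pics/{n}0.png')[y:y+h,x:x+w]
    cv2.imwrite(f'pics/{n}0c.png',cv2.resize(im,None,fx=3.2,fy=3.2,interpolation=cv2.INTER_CUBIC))
E
```

```text
(no output)
```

View pics/scene0c.png

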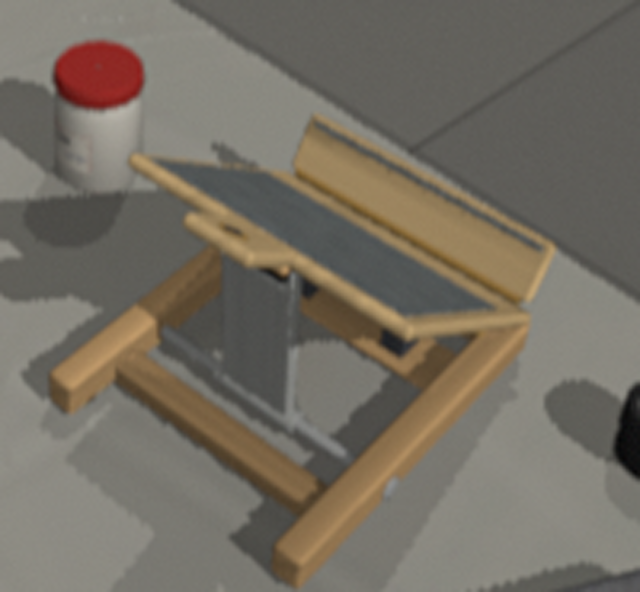

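View pics/side0c.png

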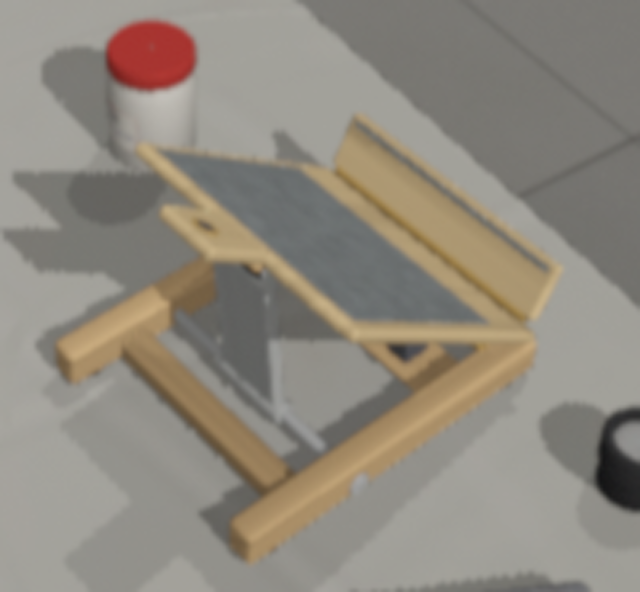

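```bash
python3 - <<'E'
from h import *
S=lambda x,y:(270+x/3.2,215+y/3.2); D=lambda x,y:(260+x/3.2,210+y/3.2)
pts={'Lout':(S(50,378),D(58,345)),'Lin':(S(75,390),D(75,360)),'Rin':(S(276,548),D(233,522)),'Rout':(S(300,560),D(252,538)),'Rfar':(S(528,322),D(535,342))}
for k,(a,b) in pts.items():
    p,e=tri(a,b); print(k,p.round(4),round(e,4),onz('scene',a,.026).round(4),onz('side',b,.026).round(4))
for k,a,b in [('tongL',(185,220),(163,208)),('tongR',(250,263),(213,260)),('boardL',(132,158),(140,147)),('boardR',(407,333),(352,333))]:
    p,e=tri(S(*a),D(*b)); print(k,p.round(4),round(e,4))
E
```

```text
Lout [ 0.455  -0.0537  0.021 ] 0.0019 [ 0.4517 -0.058   0.026 ] [ 0.4538 -0.0566  0.026 ]
Lin [ 0.453  -0.0765  0.0331] 0.0008 [ 0.4564 -0.0724  0.026 ] [ 0.4562 -0.0707  0.026 ]
Rin [ 0.4685 -0.2032  0.0255] 0.0014 [ 0.4675 -0.2039  0.026 ] [ 0.4689 -0.2029  0.026 ]
Rout [ 0.4719 -0.2151  0.0248] 0.0 [ 0.4713 -0.2155  0.026 ] [ 0.4714 -0.2158  0.026 ]
Rfar [ 0.6702 -0.1971  0.0278] 0.0002 [ 0.672  -0.1963  0.026 ] [ 0.6714 -0.1962  0.026 ]
tongL [ 0.4855 -0.1148  0.1605] 0.0022
tongR [ 0.4891 -0.1525  0.1581] 0.0009
boardL [ 0.5127 -0.0496  0.1368] 0.0003
boardR [ 0.5267 -0.2123  0.1384] 0.0016
```

```bash
cat >> h.py <<'E'
O=np.array([.562,-.127,0]); YAW=.10
def E2W(p,O=O,y=None):
    y=YAW if y is None else y
    return np.array(O)+R.from_euler('z',y).apply(np.asarray(p)/1000.)
def W2E(p):
    return R.from_euler('z',-YAW).apply(np.asarray(p)-O)*1000
def st():
    s=arm.observe(); M=R.from_rotvec(s['ee_rot']).as_matrix()
    a=np.arctan2(M[1,0],M[0,0]); d=(YAW+np.pi-a+np.pi)%(2*np.pi)-np.pi
    print('t',round(s['clock'],2),'E(mm)',W2E(s['position']).round(1),'turn share left',round(-d/(np.pi/2),4),'tilt',M[2].round(3),'F',s['force'].round(1),'w',round(s['width'],3)); return s,M
def need(pe):
    s,M=st(); dd=M.T@(E2W(pe)-s['position']); print('shift share',(dd/.4).round(4))
E
python3 - <<'E'
from h import *
need([-64,0,220])
for z,px in ((.08,[('jar',(300,237),(307,226))]),(.038,[('loupe',(478,341),(461,346))]),(.027,[('lead',(450,412),(415,404))])):
    for k,a,b in px: print(k,W2E(onz('scene',a,z)).round(0),W2E(onz('side',b,z)).round(0))
E
```

```text
t 0.15 E(mm) [-246.   730.1  226.1] turn share left -0.3195 tilt [-0.    -0.001 -1.   ] F [-0.3 -0.2 -0.4] w 0.998
shift share [-1.277  -1.3812  0.0171]
jar [ 50. 193.  80.] [ 51. 193.  80.]
loupe [  91. -162.   38.] [  90. -163.   38.]
lead [ -44. -189.   27.] [ -40. -187.   27.]
```

{"op": "apply_moves", "data": {"targets": [0, 0, 0, 0, -0.08, 0, 0, 0, 0, -0.08, 0, 0, 0, 0, -0.08, 0, 0, 0, 0, -0.08, 0, -0.038, -0.15, 0, 0, 0, -0.038, -0.15, 0, 0, 0, -0.038, -0.15, 0, 0, 0, -0.038, -0.15, 0, 0, 0, -0.038, -0.15, 0, 0, 0, -0.038, -0.15, 0, 0, 0, -0.038, -0.15, 0, 0, 0, -0.038, -0.15, 0, 0, 0, -0.038, -0.15, 0, 0, 0, -0.038, -0.15, 0, 0, 0, -0.038, -0.15, 0, 0, 0, -0.038, -0.15, 0, 0, 0, 0, 0, 0, 0]}}

```text
clock: 2.28
position: [0.4988, -0.1282, 0.2267]
ee_rot: [-0.146, 3.138, -0.004]
force: [-1.1, 0.6, -0.2]
width: 1.0
```

```bash
python3 - <<'E'
from h import *
need([-66,0,180])
cv2.imwrite('pics/w1.png',eyes.get_image('wrist')[:,:,::-1]); snap('1',('side',))
E
```

```text
t 2.27 E(mm) [-63.1   5.1 226.7] turn share left -0.0044 tilt [-0.    -0.003 -1.   ] F [-1.1  0.6 -0.2] w 1.0
shift share [ 0.0073 -0.0125  0.1167]
```

View pics/w1.png

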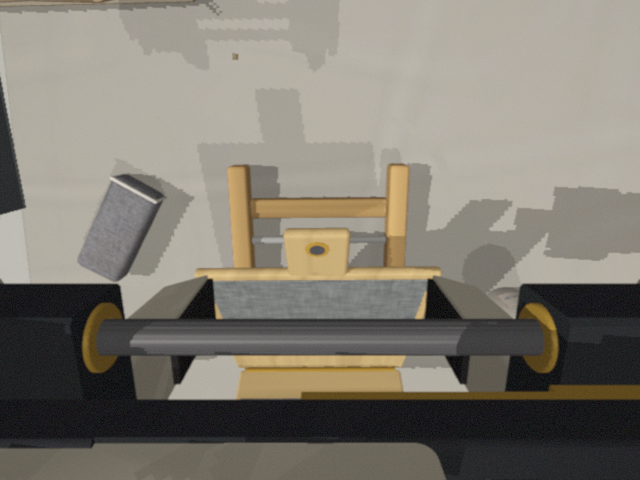

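View pics/side_1.png

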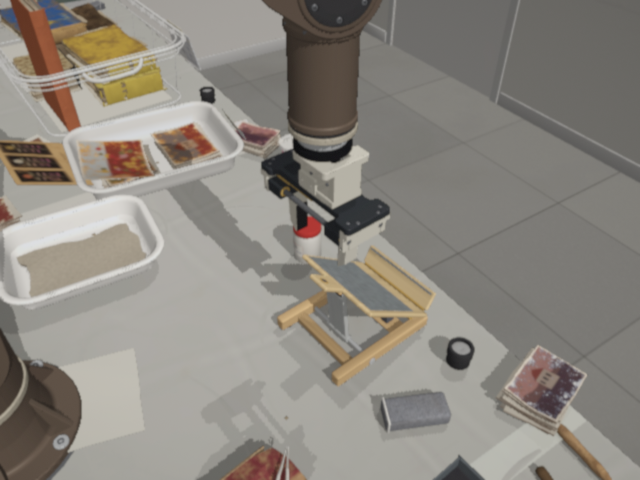

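```bash
cat >> h.py <<'E'
def wz(uv,z,s=None):
    p=eyes.camera_params('wrist'); s=s or arm.observe(); M=R.from_rotvec(s['ee_rot']).as_matrix(); H=np.array(p['hand_eye'])
    d=M@H[:3,:3]@np.linalg.inv(p['camera_matrix'])@np.array([uv[0],uv[1],1.]); t=s['position']+M@H[:3,3]
    return t+d*(z-t[2])/d[2]
E
python3 - <<'E'
from h import *
for k,uv,z in [('eyelet',(317,250),.152),('tongL',(285,231),.16),('tongR',(349,231),.16),('railR',(229,168),.026),('railL',(407,168),.026),('boardR',(197,272),.135),('boardL',(440,272),.135)]:
    print(k,W2E(wz(uv,z)).round(1))
E
```

```text
eyelet [-62.2   9.5 152. ]
tongL [-76.4  -9.2 160. ]
tongR [-76.4  28.5 160. ]
railR [-100.1  -70.4   26. ]
railL [-99.9  90.   26. ]
boardR [-41.4 -71.5 135. ]
boardL [-41.2  92.3 135. ]
```

```bash
python3 - <<'E'
from h import *
need([-66,0,180])
cv2.imwrite('pics/w2.png',eyes.get_image('wrist')[:,:,::-1])
st()
E
```

```text
t 2.38 E(mm) [-63.3  10.3 226.3] turn share left -0.0005 tilt [ 0.001  0.    -1.   ] F [-0.2 -0.4  0.1] w 0.999
shift share [ 0.0067 -0.0257  0.1157]
t 2.42 E(mm) [-63.2  11.4 226.4] turn share left 0.0007 tilt [ 0.001  0.001 -1.   ] F [-0.4  0.8  0.1] w 0.999
```

View pics/w2.png

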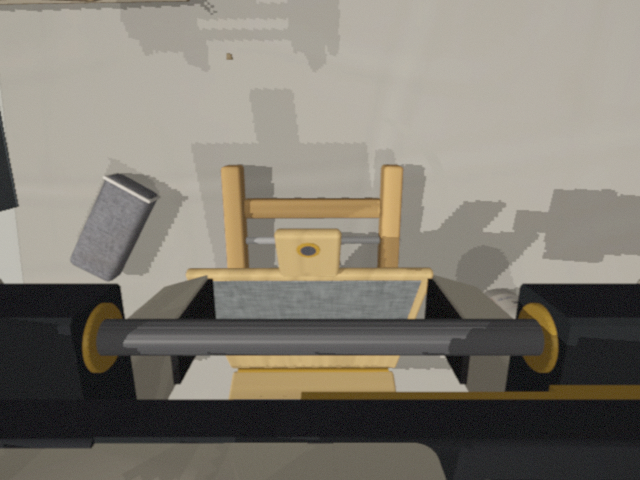

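{"op": "apply_moves", "data": {"targets": [0, 0, -0.02, 0, 0, 0, 0, 0, 0.06, 0, 0, 0, 0, 0.06, 0, 0, 0, 0, 0.06, 0, 0, 0, 0, 0.047, 0, 0, 0, 0, 0, 0, 1, 0, 0, 0, 0, 1, 0, 0, 0, 0, 1, 0, 0, 0, 0, 1, 0, 0, 0, 0, 1, 0, 0, 0, 0], "grip_force": 14}}

```text
clock: 3.8
position: [0.4992, -0.1307, 0.136]
ee_rot: [-0.158, 3.137, 0.0]
force: [-0.6, 0.9, -0.0]
width: 0.505
```

```bash
python3 - <<'E'
from h import *
st(); snap('3',('scene',),{'scene':(220,100,266,200)})
E
```

```text
t 3.8 E(mm) [-62.9   2.5 136. ] turn share left 0.0005 tilt [-0.  0. -1.] F [-0.6  0.9 -0. ] w 0.505
```

View pics/scene_3c.png

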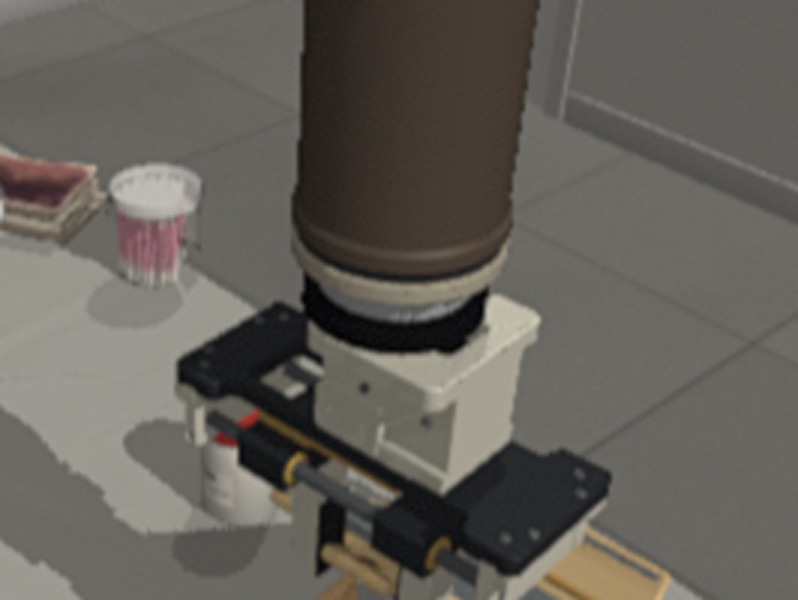

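{"op": "apply_moves", "data": {"targets": [1, 0, 0, 0, 0, 1, 0, 0, 0, 0, 1, 0, 0, 0, 0]}}

```text
clock: 4.22
position: [0.4991, -0.1304, 0.1359]
ee_rot: [0.159, -3.137, -0.001]
force: [-0.6, 3.2, 1.7]
width: 0.433
```

```bash
python3 - <<'E'
import numpy as np
P=lambda b:np.array([95-200*np.cos(b)+4*np.sin(b),28+200*np.sin(b)+4*np.cos(b)])
b=np.linspace(.63,1.12,9); p=np.array([P(x) for x in b]); d=np.diff(p,axis=0)/400
for r in d: print([1,round(-r[0],3),0,round(-r[1],3),0])
E
```

```text
[1, np.float64(-0.019), 0, np.float64(-0.024), 0]
[1, np.float64(-0.021), 0, np.float64(-0.023), 0]
[1, np.float64(-0.022), 0, np.float64(-0.021), 0]
[1, np.float64(-0.023), 0, np.float64(-0.02), 0]
[1, np.float64(-0.024), 0, np.float64(-0.018), 0]
[1, np.float64(-0.026), 0, np.float64(-0.017), 0]
[1, np.float64(-0.027), 0, np.float64(-0.015), 0]
[1, np.float64(-0.027), 0, np.float64(-0.014), 0]
```

{"op": "apply_moves", "data": {"targets": [1, -0.019, 0, -0.024, 0, 1, -0.021, 0, -0.023, 0, 1, -0.022, 0, -0.021, 0, 1, -0.023, 0, -0.02, 0, 1, -0.024, 0, -0.018, 0, 1, -0.026, 0, -0.017, 0, 1, -0.027, 0, -0.015, 0, 1, -0.027, 0, -0.014, 0, 1, 0, 0, 0, 0, 1, 0, 0, 0, 0]}}

```text
clock: 5.48
position: [0.5753, -0.1227, 0.1972]
ee_rot: [-0.159, 3.136, 0.0]
force: [0.4, 5.0, 0.4]
width: 0.435
```

```bash
python3 - <<'E'
from h import *
st(); snap('4',('scene','side'),{'scene':(220,150,266,200),'side':(220,150,266,200)})
E
```

```text
t 5.47 E(mm) [ 13.7   3.  197.2] turn share left 0.0008 tilt [-0.002  0.    -1.   ] F [0.4 5.  0.4] w 0.435
```

View pics/scene_4c.png

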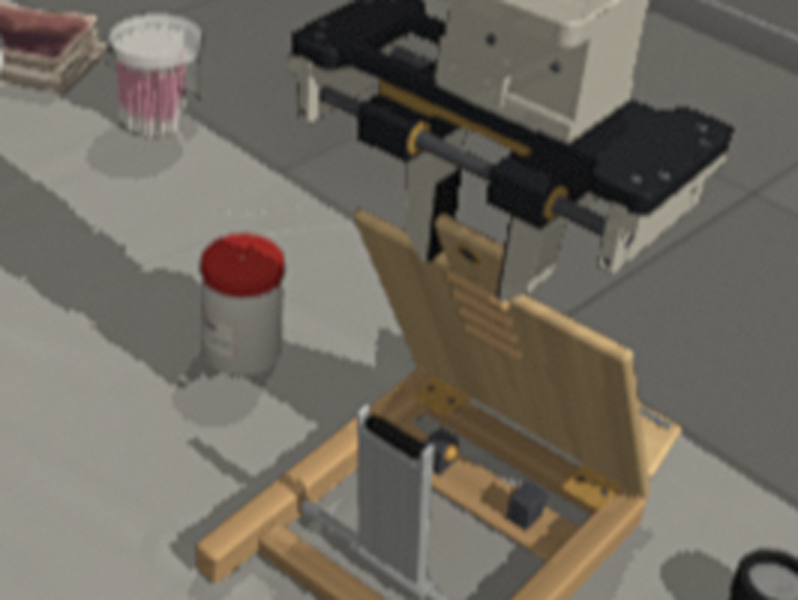

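View pics/side_4c.png

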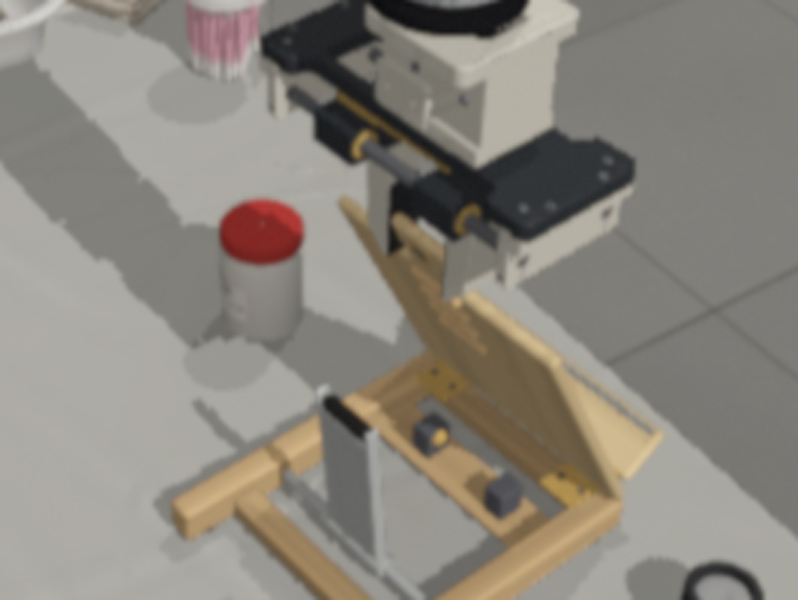

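```bash
python3 - <<'E'
from h import *
s,M=st()
for n in('scene','side'):
    im=cv2.imread(f'pics/{n}_4.png'); x,y,k=220,40,3
    im=cv2.resize(im[y:y+200,x:x+266],None,fx=k,fy=k)
    def P(q): 
        u=proj(n,s['position']+M@np.array(q)); return tuple(int(v) for v in ((u-[x,y])*k))
    for z,c in((-.066,(0,255,0)),(-.110,(0,0,255)),(-.17,(255,0,0))):
        q=[P((a,b,z)) for a,b in((.0375,.095),(.0375,-.095),(-.0375,-.095),(-.0375,.095))]
        cv2.polylines(im,[np.array(q)],True,c,1)
    cv2.line(im,P((0,0,0)),P((0,0,-.2)),(255,0,255),1)
    cv2.imwrite(f'pics/{n}_5.png',im)
E
```

```text
t 5.58 E(mm) [ 13.6   3.  197.2] turn share left 0.0008 tilt [-0.002  0.    -1.   ] F [-0.5  5.3 -0.3] w 0.433
```

View pics/scene_5.png

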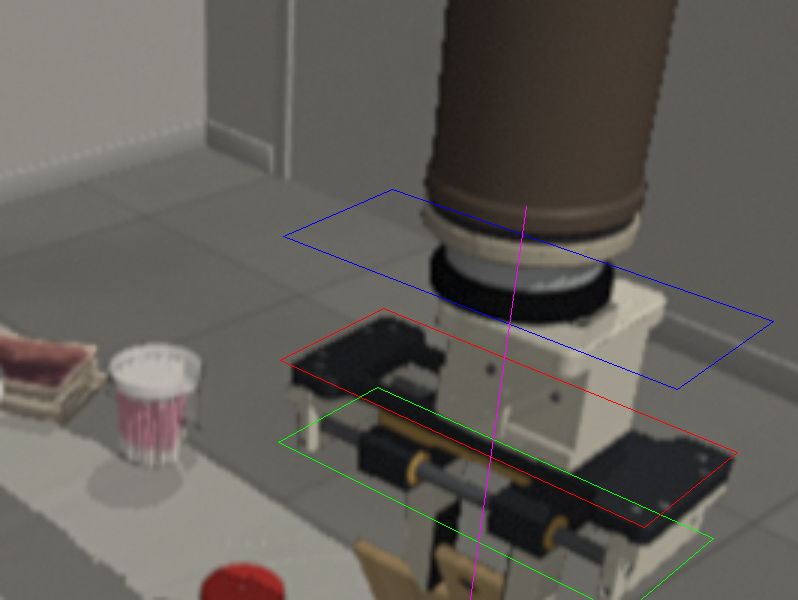

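View pics/side_5.png

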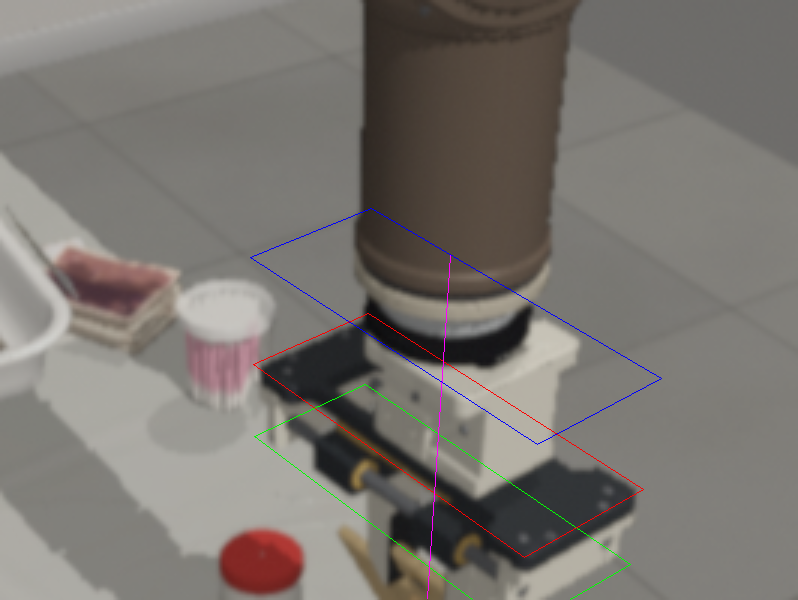

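{"op": "apply_moves", "data": {"targets": [1, -0.012, 0, -0.006, 0, 1, 0, 0, 0, 0, 1, 0, 0, 0, 0]}}

```text
clock: 5.95
position: [0.5784, -0.1223, 0.1987]
ee_rot: [0.158, -3.136, -0.001]
force: [-3.5, 4.4, -3.2]
width: 0.435
```

```bash
python3 - <<'E'
from h import *
s,M=st(); p=W2E(s['position'])
E
```

```text
t 5.95 E(mm) [ 16.8   3.  198.7] turn share left 0.0005 tilt [ 0.002  0.001 -1.   ] F [-3.5  4.4 -3.2] w 0.435
```

{"op": "apply_moves", "data": {"targets": [0, 0, 0, 0, 0, 0, 0, 0, 0, 0, 0, 0, 0, 0, 0, 0, 0, 0, 0, 0, 0, 0, 0, -0.1, 0, 0, 0, 0, -0.1, 0, 0, 0.1, 0.02, 0, 0, 0, 0.15, 0.05, 0, 0, 0, 0.15, 0.05, 0, 0, 0, 0.04, 0.04, 0, 0, 0, 0, 0, 0, 0]}}

```text
clock: 7.32
position: [0.3983, -0.0764, 0.2796]
ee_rot: [-0.16, 3.136, 0.001]
force: [1.1, 0.5, 0.6]
width: 0.999
```

```bash
python3 - <<'E'
from h import *
need([-75,68,75]); snap('6',('scene','side'),{'scene':(250,190,200,200),'side':(250,190,200,200)})
E
```

```text
t 7.33 E(mm) [-157.8   66.7  279.6] turn share left 0.0014 tilt [-0.002  0.001 -1.   ] F [1.1 0.5 0.6] w 0.999
shift share [-0.2063  0.0023  0.5119]
```

View pics/scene_6c.png

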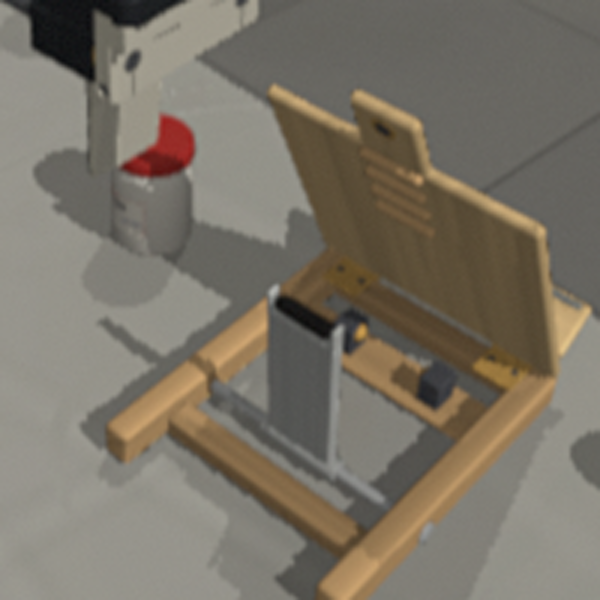

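View pics/side_6c.png

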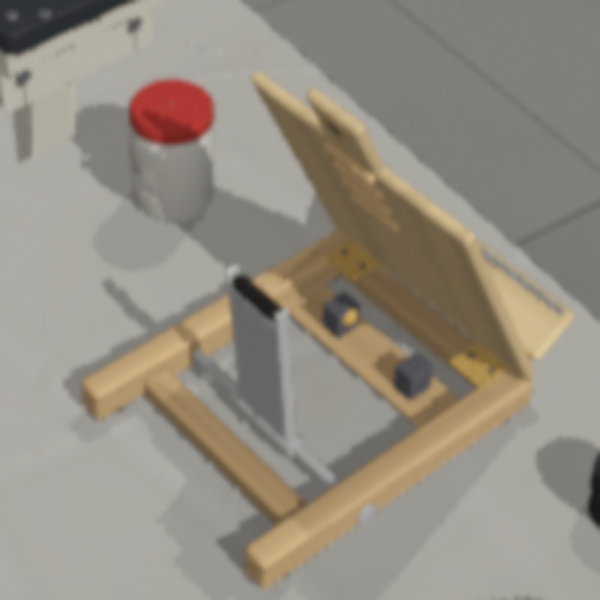

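```bash
python3 - <<'E'
from h import *
c=lambda p:(250+p[0]/3,190+p[1]/3)
for k,a,b in [('bL',(272,90),(256,76)),('bR',(547,233),(470,238)),('tL',(356,94),(313,92)),('tR',(416,124),(360,130)),('rolL',(278,300),(238,282)),('rolR',(332,335),(280,317)),('strutTL',(272,290),(232,270)),('strutTR',(342,325),(287,310)),('nearL',(108,432),(83,382)),('nearR',(322,590),(250,552)),('axisL',(212,388),(195,358)),('axisR',(385,500),(335,480))]:
    p,e=tri(c(a),c(b)); print(k,W2E(p).round(1),round(e*1000,1))
E
```

```text
bL [ 24.5  80.7 190. ] 1.0
bR [ 19.7 -86.7 196.1] 1.8
tL [  8.7  18.1 227.1] 1.0
tR [  7.8 -17.7 227.3] 0.8
rolL [-39.1  18.2 121.2] 1.2
rolR [-38.9 -16.1 121.4] 0.3
strutTL [-40.4  21.7 127.7] 0.0
strutTR [-38.9 -21.2 131.4] 0.4
nearL [-104.5   77.    30.6] 4.0
nearR [-101.6  -69.    27.3] 0.7
axisL [-31.8  65.   13.2] 0.1
axisR [-28.9 -55.9  16.2] 0.0
```

```bash
python3 - <<'E'
from h import *
# pose at picture 4
M=R.from_rotvec([-0.159,3.136,0]).as_matrix(); p0=np.array([.5753,-.1227,.1972])
c=lambda p:(220+p[0]/3,40+p[1]/3)
for k,a,b in [('blkR',(664,296),(578,345)),('blkF',(545,372),(470,415)),('ringL',(424,215),(357,265)),('ringR',(638,222),(550,265)),('pl',(735,455),(636,490)),('blkbotR',(583,470),(478,492))]:
    p,e=tri(c(a),c(b)); print(k,(M.T@(p-p0)*1000).round(1),round(e*1000,1))
E
```

```text
blkR [ -31.9  -51.  -167.3] 0.9
blkF [   9.5  -27.2 -137.5] 5.3
ringL [  33.9   24.1 -198.1] 2.4
ringR [ -31.4  -31.7 -195.9] 4.8
pl [ -30.6  -96.6 -113.2] 1.3
blkbotR [  34.3  -62.2 -121.7] 3.5
```

{"op": "apply_moves", "data": {"targets": [0, -0.1, 0.003, 0.1, 0, 0, -0.095, 0, 0.1, 0, 0, 0, 0, 0.1, 0, 0, 0, 0, 0.1, 0, 0, 0, 0, 0.11, 0, 0, 0, 0, 0, 0, 0, 0, 0, 0, 0]}}

```text
clock: 8.3
position: [0.4777, -0.0686, 0.076]
ee_rot: [-0.157, 3.137, -0.001]
force: [0.5, -0.2, -0.4]
width: 1.002
```

```bash
python3 - <<'E'
from h import *
need([-32,68,76])
E
```

```text
t 8.3 E(mm) [-78.   66.5  76. ] turn share left 0.0002 tilt [-0.001 -0.001 -1.   ] F [ 0.5 -0.2 -0.4] w 1.002
shift share [-0.1151  0.0036 -0.    ]
```

{"op": "apply_moves", "data": {"targets": [0, -0.029, 0.003, 0, 0, 0, -0.029, 0, 0, 0, 0, -0.029, 0, 0, 0, 0, -0.029, 0, 0, 0, 0, 0, 0, 0, 0, 0, 0, 0, 0, 0]}}

```text
clock: 9.05
position: [0.5222, -0.0622, 0.0749]
ee_rot: [0.158, -3.137, -0.0]
force: [-0.2, 0.4, 0.3]
width: 0.998
```

```bash
python3 - <<'E'
from h import *
st(); snap('7',('scene','side'),{'scene':(250,130,266,200),'side':(250,130,266,200)})
E
```

```text
t 9.05 E(mm) [-33.2  68.5  74.9] turn share left 0.0004 tilt [ 0.001  0.    -1.   ] F [-0.2  0.4  0.3] w 0.998
```

View pics/scene_7c.png

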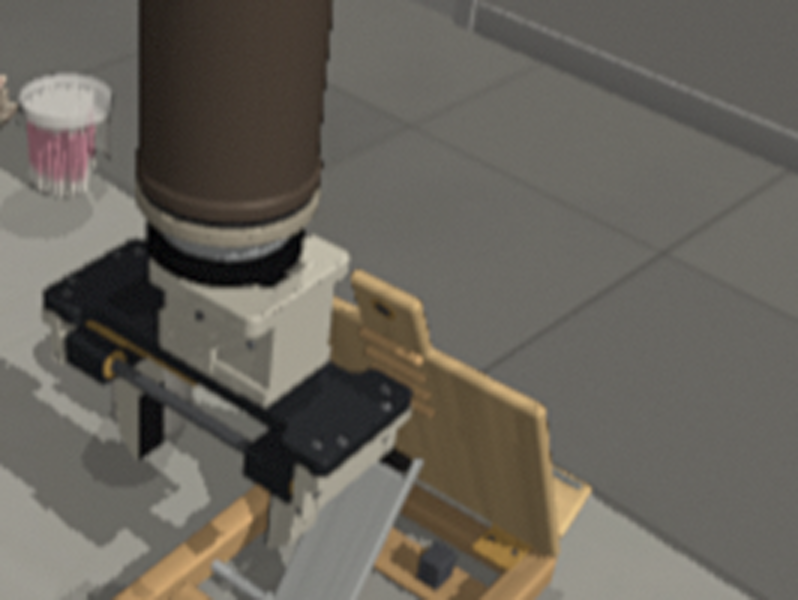

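View pics/side_7c.png

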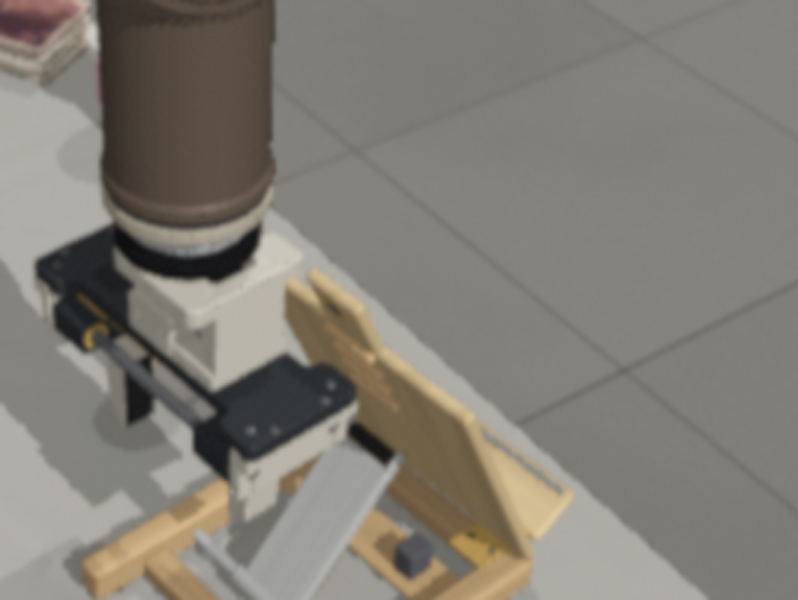

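{"op": "apply_moves", "data": {"targets": [0, -0.003, 0, 0.022, 0, 0, -0.003, 0, 0.022, 0, 0, -0.003, 0, 0.022, 0, 0, -0.003, 0, 0.022, 0, 0, -0.007, 0, 0.01, 0, 0, -0.007, 0, 0.01, 0, 0, -0.006, 0, 0.012, 0, 0, 0, 0, 0, 0]}}

```text
clock: 10.15
position: [0.5354, -0.0607, 0.0269]
ee_rot: [0.158, -3.137, -0.0]
force: [0.7, 0.6, -0.0]
width: 1.0
```

```bash
python3 - <<'E'
from h import *
need([-19,68,22]); snap('8',('scene','side'),{'scene':(250,160,266,200),'side':(250,160,266,200)})
E
```

```text
t 10.15 E(mm) [-19.8  68.6  26.9] turn share left 0.0006 tilt [ 0.  0. -1.] F [ 0.7  0.6 -0. ] w 1.0
shift share [-0.0021 -0.0015  0.0122]
```

View pics/scene_8c.png

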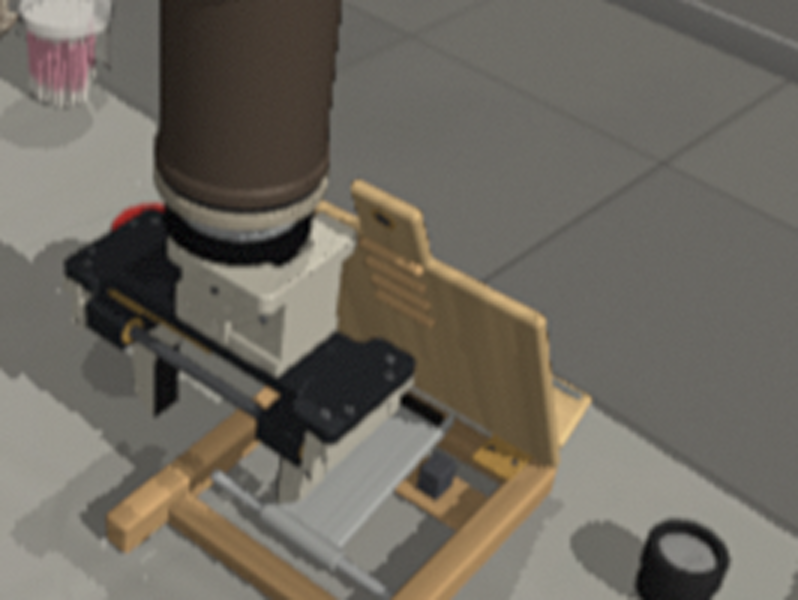

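View pics/side_8c.png

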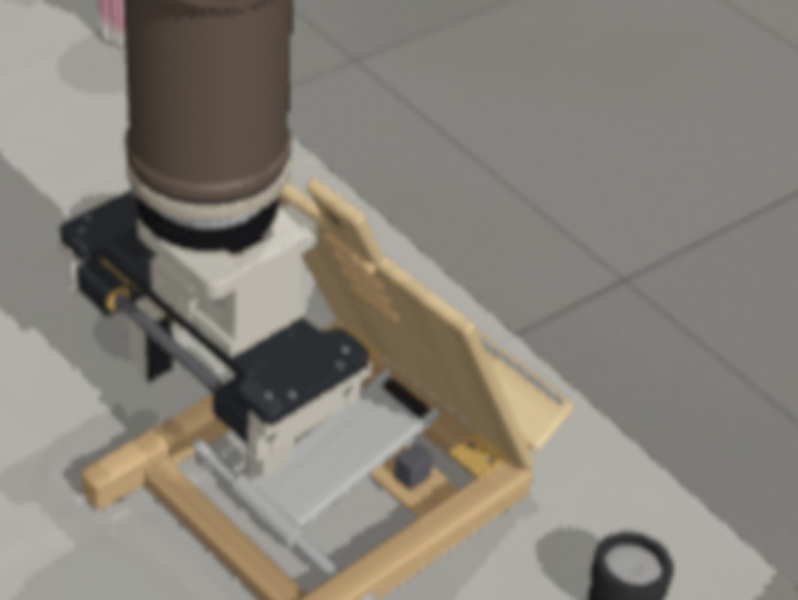

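{"op": "apply_moves", "data": {"targets": [0, 0, 0, 0.008, 0, 0, -0.004, 0, 0.004, 0, 0, -0.004, 0, 0.003, 0, 0, 0, 0, 0, 0]}}

```text
clock: 10.75
position: [0.5386, -0.0604, 0.021]
ee_rot: [0.158, -3.138, -0.0]
force: [-0.6, 0.2, -0.9]
width: 1.0
```

```bash
python3 - <<'E'
from h import *
st()
E
```

```text
t 10.75 E(mm) [-16.6  68.6  21. ] turn share left 0.0005 tilt [ 0.  0. -1.] F [-0.6  0.2 -0.9] w 1.0
```

{"op": "apply_moves", "data": {"targets": [0, 0, 0, 0.004, 0, 0, 0, 0, 0.003, 0, 0, 0, 0, 0, 0]}}

```text
clock: 11.12
position: [0.539, -0.0605, 0.0194]
ee_rot: [-0.158, 3.136, 0.0]
force: [-4.2, 1.4, 14.5]
width: 0.999
```

{"op": "apply_moves", "data": {"targets": [0, 0, 0, 0.004, 0, 0, 0, 0, 0, 0]}}

```text
clock: 11.38
position: [0.5395, -0.0605, 0.0179]
ee_rot: [-0.158, 3.135, 0.0]
force: [-0.5, 1.4, 8.4]
width: 0.999
```

```bash
python3 - <<'E'
from h import *
st(); snap('9',('scene','side'),{'scene':(300,230,200,150),'side':(290,230,200,150)},k=4)
E
```

```text
t 11.38 E(mm) [-15.7  68.5  17.9] turn share left 0.0005 tilt [-0.002  0.    -1.   ] F [-0.5  1.4  8.4] w 0.999
```

View pics/scene_9c.png

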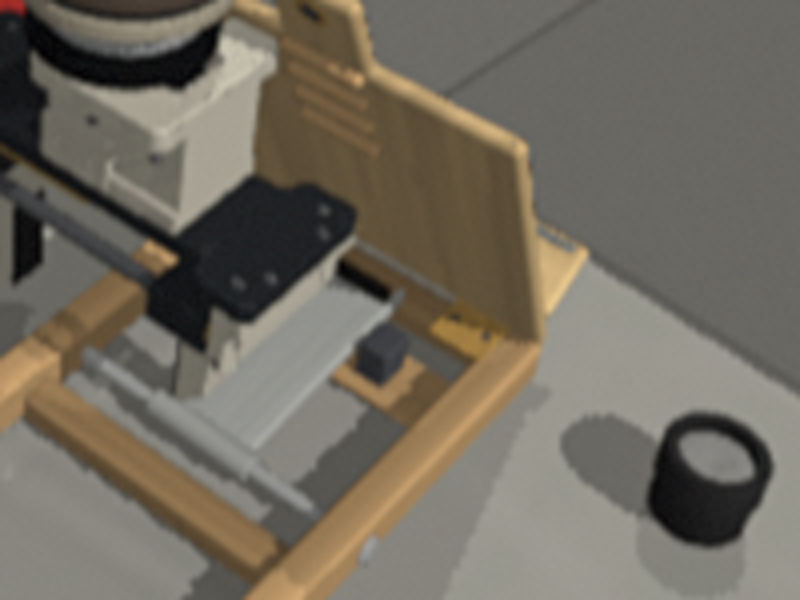

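View pics/side_9c.png

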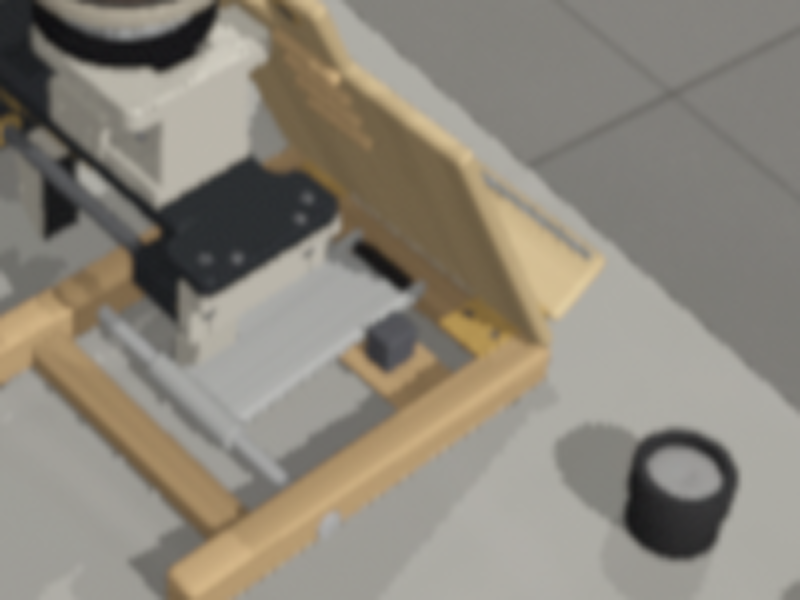

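```bash
python3 - <<'E'
from h import *
for a,b in [((401,296),(420,291)),((392,290),(412,285))]:
    p,e=tri((300+a[0]/4,230+a[1]/4),(290+b[0]/4,230+b[1]/4)); print(W2E(p).round(1),e)
E
```

```text
[ 78.6 -23.5  31.1] 0.0013389319615378118
[ 77.8 -19.2  32.2] 0.0016768521435641301
```

{"op": "apply_moves", "data": {"targets": [0, 0, 0, 0.003, 0, 0, 0, 0, 0, 0]}}

```text
clock: 11.72
position: [0.5394, -0.0604, 0.0162]
ee_rot: [-0.159, 3.136, -0.0]
force: [-0.4, 0.7, 7.6]
width: 0.999
```

```bash
python3 - <<'E'
from h import *
st(); snap('10',('scene','side'),{'scene':(300,230,200,150),'side':(290,230,200,150)},k=4)
E
```

```text
t 11.72 E(mm) [-15.8  68.5  16.2] turn share left 0.0006 tilt [-0.002 -0.    -1.   ] F [-0.4  0.7  7.6] w 0.999
```

View pics/scene_10c.png

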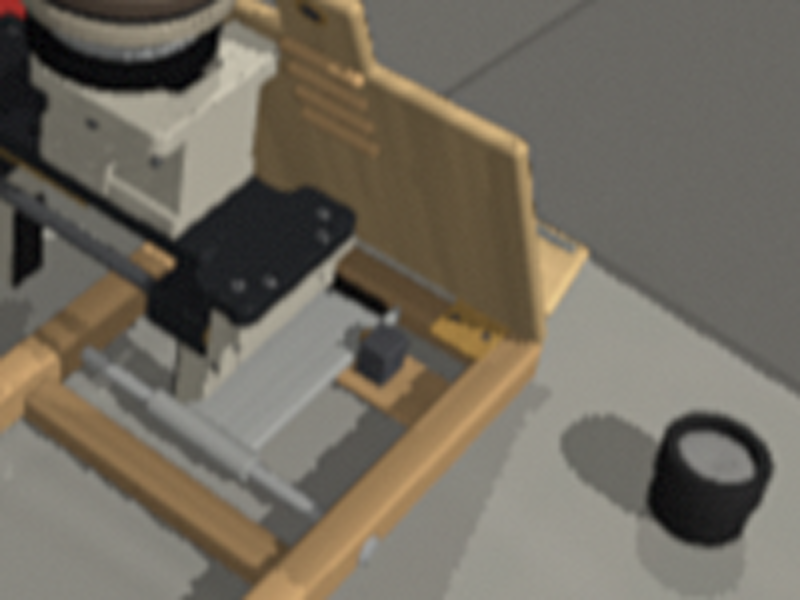

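View pics/side_10c.png

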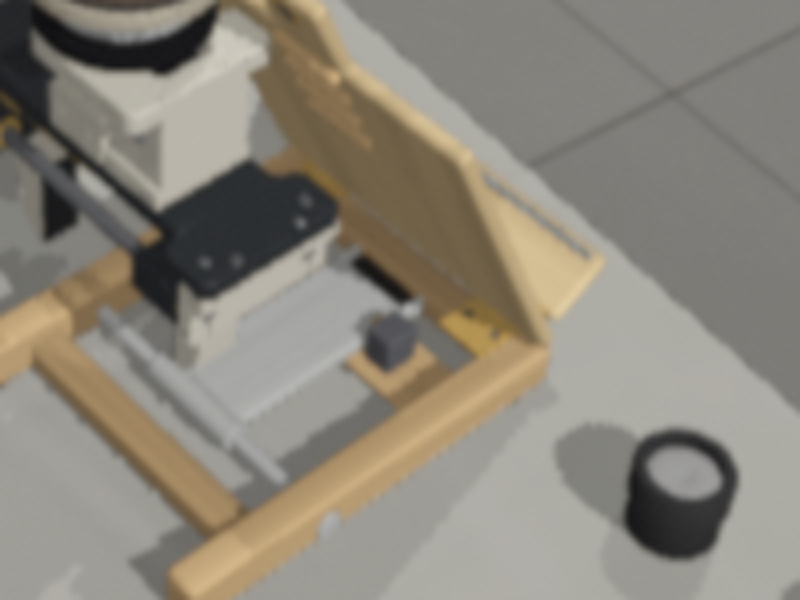

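{"op": "apply_moves", "data": {"targets": [0, 0, 0, 0.003, 0, 0, 0, 0, 0, 0]}}

```text
clock: 12.08
position: [0.5396, -0.0605, 0.0159]
ee_rot: [-0.158, 3.135, 0.0]
force: [-3.8, 1.7, 21.6]
width: 0.997
```

{"op": "apply_moves", "data": {"targets": [0, 0, 0, -0.008, 0, 0, 0.02, 0, -0.008, 0, 0, 0.06, 0, -0.02, 0, 0, 0.1, 0, -0.06, 0, 0, 0.1, 0, -0.1, 0, 0, 0.05, 0, -0.1, 0, 0, 0, 0, -0.12, 0, 0, 0, 0, -0.12, 0, 0, 0, 0, -0.12, 0, 0, 0, 0, 0, 0]}}

```text
clock: 13.32
position: [0.4084, -0.074, 0.2796]
ee_rot: [-0.158, 3.132, 0.001]
force: [0.1, -0.9, -1.1]
width: 1.003
```

```bash
python3 - <<'E'
from h import *
need([10,2,255]); snap('11',('scene','side'),{'scene':(270,215,200,150),'side':(260,215,200,150)},k=4)
E
```

```text
t 13.32 E(mm) [-147.6   68.1  279.6] turn share left 0.0005 tilt [-0.006  0.    -1.   ] F [ 0.1 -0.9 -1.1] w 1.003
shift share [-0.3934 -0.1655  0.0638]
```

View pics/scene_11c.png

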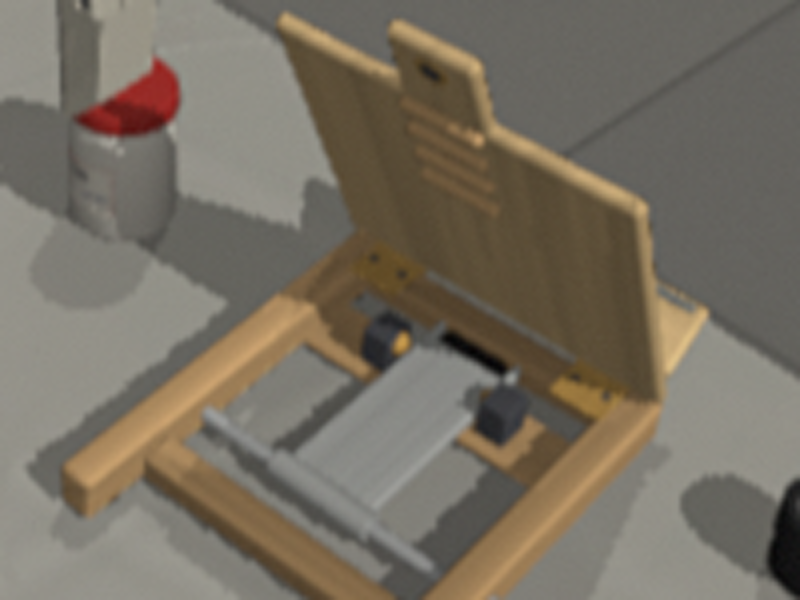

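View pics/side_11c.png

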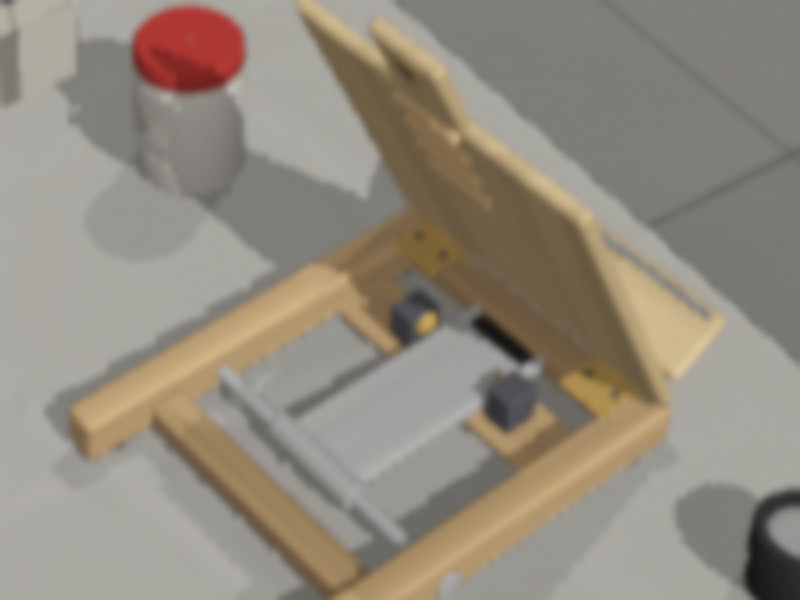

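```bash
python3 - <<'E'
from h import *
for k,a,b in [('tL',(392,22),(374,22)),('tR',(480,66),(446,74)),('bR',(645,205),(590,215)),('rolL',(445,337),(478,318)),('rolR',(505,372),(528,357))]:
    p,e=tri((270+a[0]/4,215+a[1]/4),(260+b[0]/4,215+b[1]/4)); print(k,W2E(p).round(1),round(e*1000,1))
E
```

```text
tL [  6.3  17.7 229.5] 0.1
tR [ 10.3 -18.4 226.1] 0.7
bR [ 26.9 -82.1 190.3] 0.4
rolL [80.4 16.7 15.3] 1.8
rolR [ 79.8 -16.3  17.4] 2.4
```

{"op": "apply_moves", "data": {"targets": [0, -0.1355, -0.055, 0, 0, 0, -0.1355, -0.055, 0, 0, 0, -0.1355, -0.055, 0, 0, 0, 0, 0, 0, 0, 0, 0, 0, 0.1, 0, 0, 0, 0, 0.097, 0, 0, 0, 0, 0, 0]}}

```text
clock: 14.3
position: [0.5721, -0.1224, 0.1945]
ee_rot: [0.157, -3.13, -0.002]
force: [-0.5, -0.0, 0.1]
width: 1.0
```

```bash
python3 - <<'E'
from h import *
need([15.5,2,199])
E
```

```text
t 14.3 E(mm) [ 10.5   3.6 194.5] turn share left 0.0003 tilt [ 0.008  0.002 -1.   ] F [-0.5 -0.   0.1] w 1.0
shift share [-0.0124 -0.004  -0.0114]
```

{"op": "apply_moves", "data": {"targets": [0, -0.005, 0, -0.008, 0, 0, 0, 0, 0, 0, 0, 0, 0, 0, 0]}}

```text
clock: 14.68
position: [0.5782, -0.123, 0.2024]
ee_rot: [-0.158, 3.136, -0.0]
force: [0.0, 0.4, 0.3]
width: 1.004
```

```bash
python3 - <<'E'
from h import *
need([15.5,2,199])
E
```

```text
t 14.68 E(mm) [ 16.5   2.4 202.4] turn share left 0.0005 tilt [-0.002 -0.    -1.   ] F [0.  0.4 0.3] w 1.004
shift share [ 0.0025 -0.0009  0.0084]
```

{"op": "apply_moves", "data": {"targets": [0.4, 0, 0, 0.008, 0, 1, 0, 0, 0, 0, 1, 0, 0, 0, 0, 1, 0, 0, 0, 0, 1, 0, 0, 0, 0, 1, 0, 0, 0, 0, 1, 0, 0, 0, 0, 1, 0, 0, 0, 0, 1, 0, 0, 0, 0], "grip_force": 16}}

```text
clock: 15.8
position: [0.5775, -0.1224, 0.1979]
ee_rot: [0.159, -3.137, -0.001]
force: [-1.5, 3.5, 0.8]
width: 0.433
```

```bash
python3 - <<'E'
from h import *
st()
# board at ~1.13; pivot offset from TCP constant
P=lambda b:np.array([95-200*np.cos(b)+4*np.sin(b),28+200*np.sin(b)+4*np.cos(b)])
print(P(1.13))
b=np.linspace(1.13,0,21); p=np.array([P(x) for x in b]); d=np.diff(p,axis=0)/400
print(', '.join('1, %.3f, 0, %.3f, 0'%(-r[0],-r[1]) for r in d[:10])); print(', '.join('1, %.3f, 0, %.3f, 0'%(-r[0],-r[1]) for r in d[10:]))
E
```

```text
t 15.8 E(mm) [ 15.9   3.  197.9] turn share left 0.0007 tilt [ 0.     0.001 -1.   ] F [-1.5  3.5  0.8] w 0.433
[ 13.28568717 210.58907711]
1, 0.025, 0, 0.012, 0, 1, 0.025, 0, 0.014, 0, 1, 0.024, 0, 0.015, 0, 1, 0.023, 0, 0.016, 0, 1, 0.022, 0, 0.018, 0, 1, 0.021, 0, 0.019, 0, 1, 0.020, 0, 0.020, 0, 1, 0.019, 0, 0.021, 0, 1, 0.018, 0, 0.022, 0, 1, 0.016, 0, 0.023, 0
1, 0.015, 0, 0.024, 0, 1, 0.014, 0, 0.025, 0, 1, 0.012, 0, 0.026, 0, 1, 0.011, 0, 0.026, 0, 1, 0.009, 0, 0.027, 0, 1, 0.008, 0, 0.027, 0, 1, 0.006, 0, 0.028, 0, 1, 0.005, 0, 0.028, 0, 1, 0.003, 0, 0.028, 0, 1, 0.001, 0, 0.028, 0
```

{"op": "apply_moves", "data": {"targets": [1, 0.025, 0, 0.012, 0, 1, 0.025, 0, 0.014, 0, 1, 0.024, 0, 0.015, 0, 1, 0.023, 0, 0.016, 0, 1, 0.022, 0, 0.018, 0, 1, 0.021, 0, 0.019, 0, 1, 0.02, 0, 0.02, 0, 1, 0.019, 0, 0.021, 0, 1, 0.018, 0, 0.022, 0, 1, 0.016, 0, 0.023, 0, 1, 0, 0, 0, 0]}}

```text
clock: 17.18
position: [0.4914, -0.1312, 0.125]
ee_rot: [0.158, -3.136, -0.001]
force: [-1.8, 5.3, -1.8]
width: 0.434
```

```bash
python3 - <<'E'
from h import *
st(); snap('12',('scene',),{'scene':(220,150,266,200)})
E
```

```text
t 17.18 E(mm) [-70.6   2.9 125. ] turn share left 0.0004 tilt [ 0.002  0.001 -1.   ] F [-1.8  5.3 -1.8] w 0.434
```

View pics/scene_12c.png

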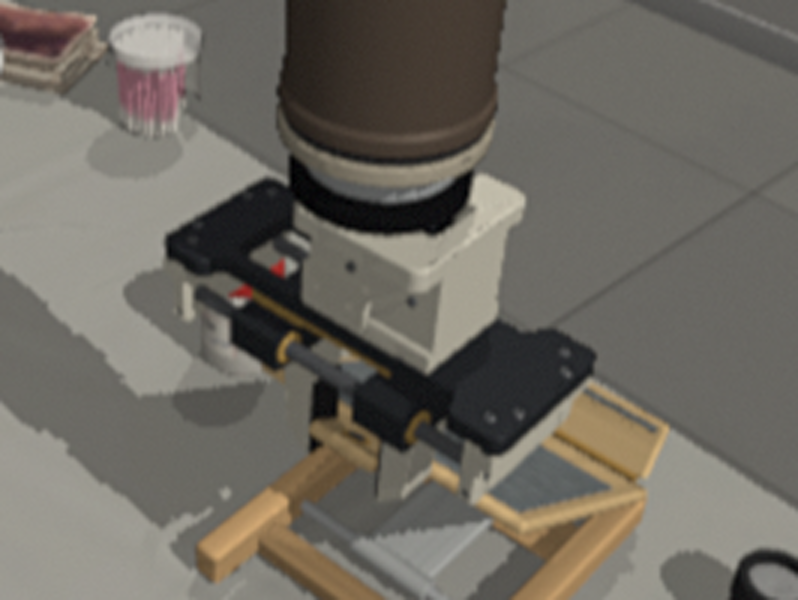

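{"op": "apply_moves", "data": {"targets": [1, 0.015, 0, 0.024, 0, 1, 0.014, 0, 0.025, 0, 1, 0.012, 0, 0.026, 0, 1, 0.011, 0, 0.026, 0, 1, 0.009, 0, 0.027, 0, 1, 0.008, 0, 0.027, 0, 1, 0.006, 0, 0.028, 0, 1, 0.005, 0, 0.028, 0, 1, 0, 0, 0, 0]}}

```text
clock: 18.35
position: [0.4602, -0.1344, 0.041]
ee_rot: [0.159, -3.136, -0.001]
force: [-1.5, 4.7, -1.6]
width: 0.432
```

```bash
python3 - <<'E'
from h import *
st()
E
```

```text
t 18.35 E(mm) [-102.     2.8   41. ] turn share left 0.0007 tilt [ 0.002  0.001 -1.   ] F [-1.5  4.7 -1.6] w 0.432
```

{"op": "apply_moves", "data": {"targets": [1, 0.002, 0, 0.02, 0, 1, 0.001, 0, 0.02, 0, 1, 0, 0, 0.012, 0, 1, 0, 0, 0.006, 0, 1, 0, 0, 0, 0]}}

```text
clock: 18.98
position: [0.4586, -0.1346, 0.0181]
ee_rot: [0.159, -3.135, -0.001]
force: [-4.1, 4.9, -1.8]
width: 0.432
```

```bash
python3 - <<'E'
from h import *
st(); snap('13',('scene','side'),{'scene':(270,215,200,150),'side':(260,215,200,150)},k=4)
E
```

```text
t 18.98 E(mm) [-103.6    2.8   18.1] turn share left 0.0007 tilt [ 0.002  0.001 -1.   ] F [-4.1  4.9 -1.8] w 0.432
```

View pics/side_13c.png

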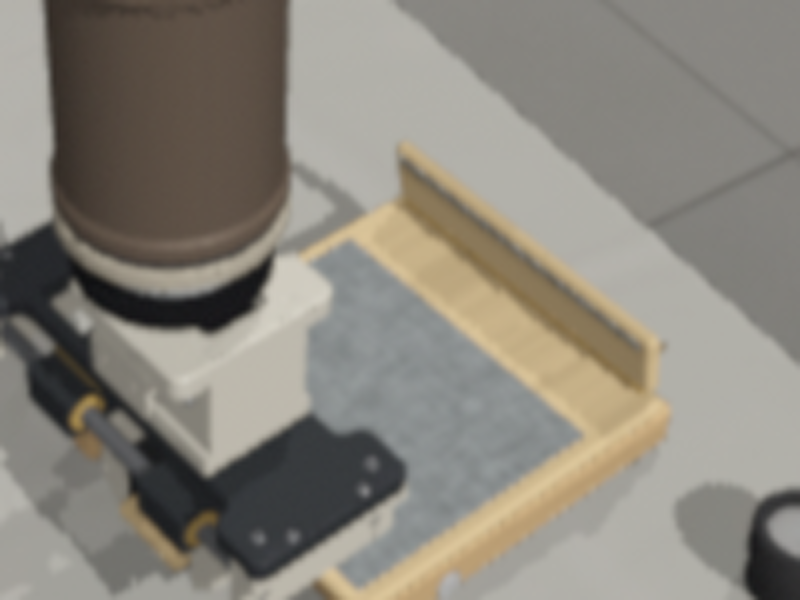

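{"op": "apply_moves", "data": {"targets": [1, 0, 0, 0.006, 0, 1, 0, 0, 0.004, 0, 1, 0, 0, 0, 0]}}

```text
clock: 19.45
position: [0.4594, -0.1345, 0.0154]
ee_rot: [0.159, -3.137, -0.002]
force: [-6.1, 6.4, 17.9]
width: 0.433
```

{"op": "apply_moves", "data": {"targets": [1, 0, 0, 0.005, 0, 1, 0, 0, 0, 0, 1, 0, 0, 0, 0]}}

```text
clock: 19.82
position: [0.4599, -0.1344, 0.0137]
ee_rot: [-0.159, 3.137, 0.002]
force: [-5.6, 6.9, 20.6]
width: 0.434
```

{"op": "apply_moves", "data": {"targets": [0.3, 0, 0, 0, 0, 0.3, 0, 0, 0, 0, 0.3, 0, 0, 0, 0, 0.3, 0, 0, -0.05, 0, 0.3, 0, 0, -0.1, 0, 0.3, 0, 0, -0.15, 0, 0.5, 0.1, 0, -0.1, 0, 0.8, 0.1, 0, 0, 0, 1, 0, 0, 0, 0]}}

```text
clock: 20.95
position: [0.3776, -0.1432, 0.1726]
ee_rot: [0.155, -3.138, -0.002]
force: [1.6, 0.5, 0.3]
width: 0.421
```

```bash
python3 - <<'E'
from h import *
st(); snap('14',('scene','side'),{'scene':(270,215,200,150),'side':(260,215,200,150)},k=4)
E
```

```text
t 20.95 E(mm) [-185.1    2.3  172.6] turn share left -0.0008 tilt [ 0.     0.001 -1.   ] F [1.6 0.5 0.3] w 0.421
```

View pics/scene_14c.png

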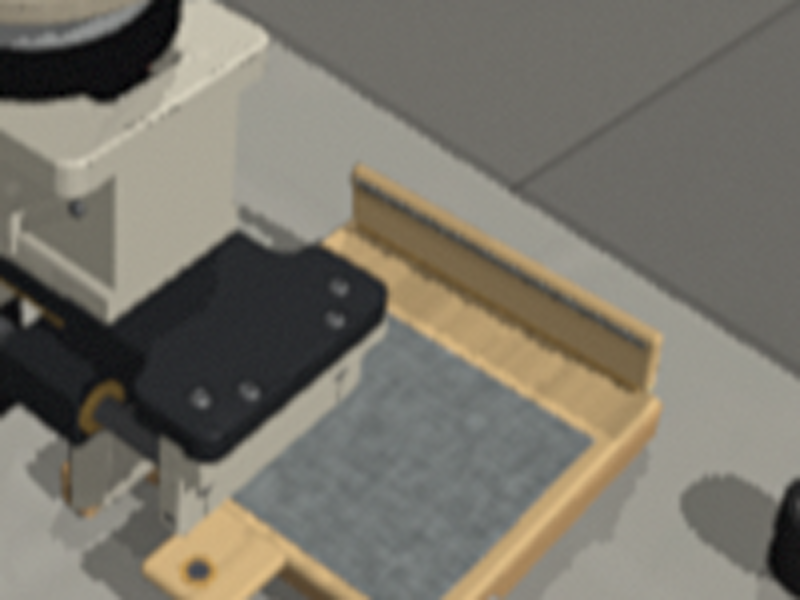

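View pics/side_14c.png

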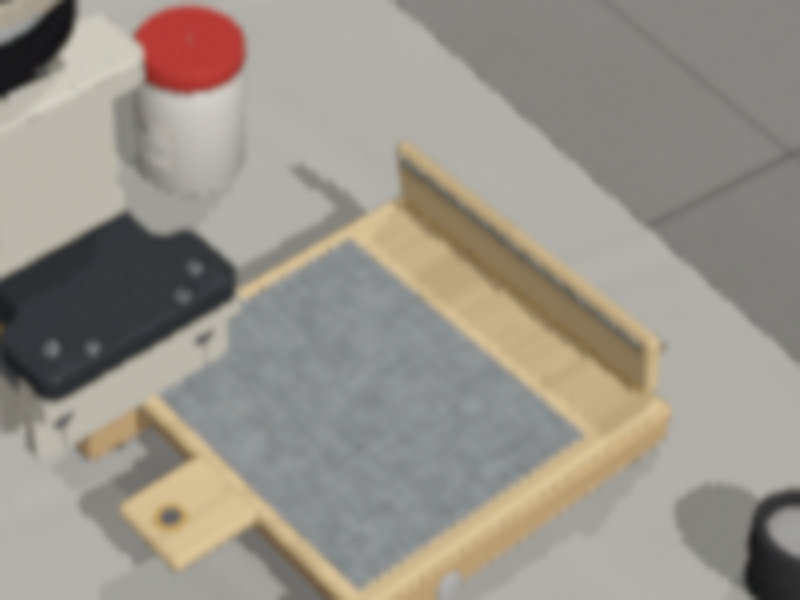

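```bash
python3 - <<'E'
from h import *
for k,a,b in [('tip',(146,567),(122,508)),('eyelet',(200,570),(172,516)),('ledgeL',(354,166),(401,143)),('ledgeR',(660,340),(661,343)),('ledgebR',(648,390),(645,390))]:
    p,e=tri((270+a[0]/4,215+a[1]/4),(260+b[0]/4,215+b[1]/4)); print(k,W2E(p).round(1),round(e*1000,1))
need([150,0,150])
E
```

```text
tip [-123.2   13.9   43.2] 0.3
eyelet [-109.4   -1.4   42.2] 0.4
ledgeL [86.9 80.8 75.2] 0.5
ledgeR [ 93.8 -75.6  68.7] 0.9
ledgebR [ 81.4 -80.8  52.1] 1.2
t 21.05 E(mm) [-182.1    2.3  172.5] turn share left 0.0003 tilt [-0.001 -0.    -1.   ] F [0.9 0.5 0.3] w 0.334
shift share [-0.8302 -0.0061  0.0572]
```

{"op": "apply_moves", "data": {"targets": [1, -0.1, 0, 0, 0, 1, -0.11, 0, 0.08, 0, 1, 0, 0, 0.12, 0, 1, 0, 0, 0.1, 0, 1, 0, 0, 0, 0, 1, 0, 0, 0.015, 0, 1, 0, 0, 0, 0]}}

```text
clock: 21.92
position: [0.4648, -0.1345, 0.0473]
ee_rot: [-0.158, 3.136, -0.0]
force: [-0.3, -0.2, 0.4]
width: 0.007
```

{"op": "apply_moves", "data": {"targets": [1, 0, 0, 0.008, 0, 1, 0, 0, 0, 0]}}

```text
clock: 22.18
position: [0.464, -0.1343, 0.0436]
ee_rot: [-0.158, 3.137, 0.0]
force: [-0.4, -0.7, 0.1]
width: 0.006
```

{"op": "apply_moves", "data": {"targets": [1, 0, 0, 0.005, 0, 1, 0, 0, 0, 0]}}

```text
clock: 22.42
position: [0.4637, -0.1343, 0.0411]
ee_rot: [0.158, -3.138, -0.0]
force: [0.7, 0.4, 0.5]
width: 0.007
```

{"op": "apply_moves", "data": {"targets": [1, 0, 0, 0.006, 0, 1, 0, 0, 0, 0]}}

```text
clock: 22.68
position: [0.4636, -0.1343, 0.0385]
ee_rot: [0.158, -3.137, -0.0]
force: [-0.6, -0.7, 0.8]
width: 0.006
```

{"op": "apply_moves", "data": {"targets": [1, 0, 0, 0.006, 0, 1, 0, 0, 0.003, 0, 1, 0, 0, 0, 0]}}

```text
clock: 23.05
position: [0.4639, -0.1344, 0.036]
ee_rot: [-0.158, 3.137, 0.001]
force: [-3.7, 1.4, 17.7]
width: 0.004
```

{"op": "apply_moves", "data": {"targets": [1, 0, 0, -0.1, 0, 1, 0, 0, -0.15, 0, 1, -0.14, 0, 0, 0, 1, -0.14, 0, 0, 0, 1, -0.14, 0, 0, 0, 1, -0.15, 0, 0, 0, 1, 0, 0, 0.1, 0, 1, 0, 0, 0.1, 0, 1, 0, 0, 0, 0, 1, 0, 0, 0, 0]}}

```text
clock: 24.3
position: [0.6913, -0.1118, 0.0565]
ee_rot: [-0.158, 3.136, -0.001]
force: [0.3, -0.1, 0.1]
width: 0.009
```

```bash
python3 - <<'E'
from h import *
need([75,0,60]); snap('15',('side',),{'side':(260,165,200,150)},k=4)
E
```

```text
t 24.3 E(mm) [130.1   2.2  56.5] turn share left 0.0003 tilt [-0.001 -0.    -1.   ] F [ 0.3 -0.1  0.1] w 0.009
shift share [ 0.1378 -0.0054 -0.009 ]
```

View pics/side_15c.png

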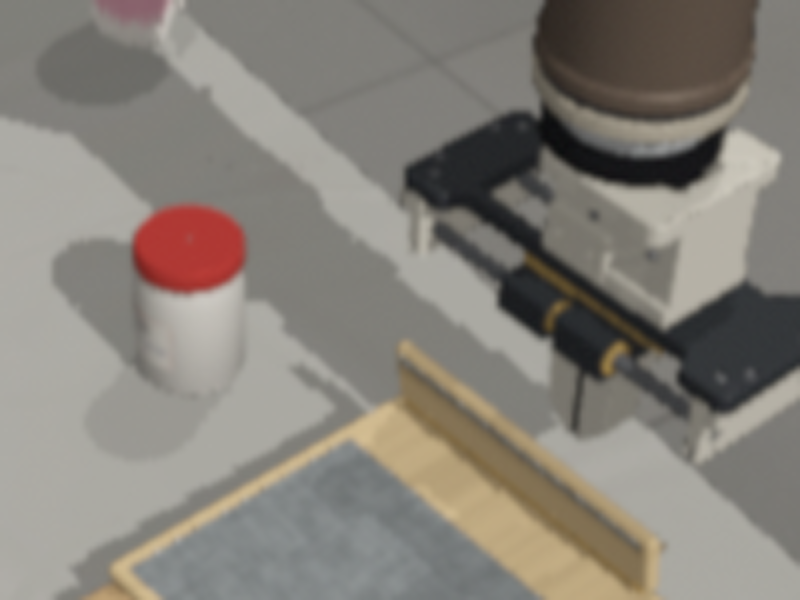

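{"op": "apply_moves", "data": {"targets": [1, 0.023, 0, -0.005, 0, 1, 0.023, 0, 0, 0, 1, 0.023, 0, 0, 0, 1, 0.023, 0, 0, 0, 1, 0.023, 0, 0, 0, 1, 0.023, 0, 0, 0, 1, 0.012, 0, 0.01, 0, 1, 0, 0, 0.01, 0, 1, 0, 0, 0.008, 0, 1, 0, 0, 0, 0]}}

```text
clock: 25.6
position: [0.6309, -0.1173, 0.0454]
ee_rot: [0.159, -3.137, -0.0]
force: [0.1, -0.6, 0.3]
width: 0.001
```

{"op": "apply_moves", "data": {"targets": [1, 0, 0, 0.005, 0, 1, 0, 0, 0, 0]}}

```text
clock: 25.85
position: [0.6312, -0.1175, 0.0445]
ee_rot: [-0.158, 3.137, 0.0]
force: [-1.4, 1.2, 5.6]
width: 0.002
```

```bash
python3 - <<'E'
from h import *
st(); snap('16',('side',),{'side':(260,165,200,150)},k=4)
E
```

```text
t 25.85 E(mm) [69.8  2.6 44.5] turn share left 0.0005 tilt [-0.001  0.    -1.   ] F [-1.4  1.2  5.6] w 0.002
```

View pics/side_16c.png

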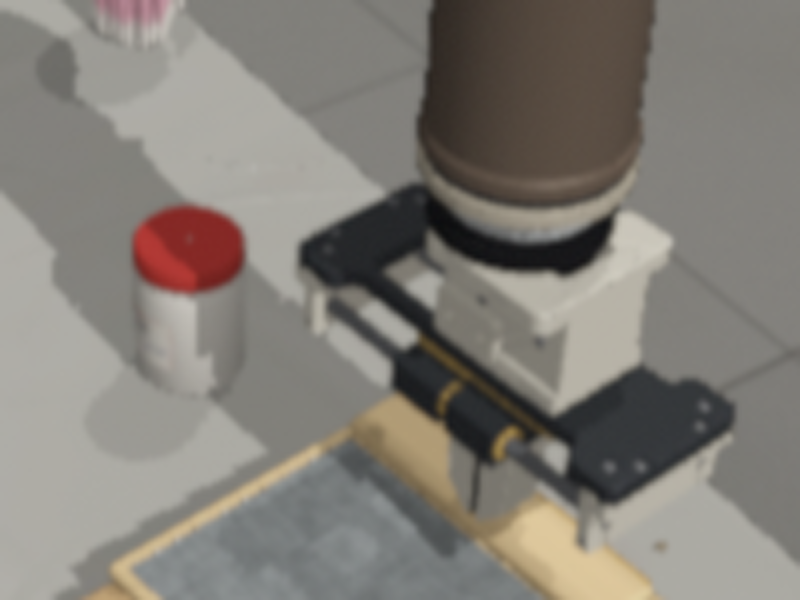

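Ledge is folded and resting at the expected height of 44 mm. One more light press, then withdraw upwards and check.

{"op": "apply_moves", "data": {"targets": [1, 0, 0, 0.003, 0, 1, 0, 0, 0, 0, 1, 0, 0, 0, 0, 1, 0, 0, -0.03, 0, 1, 0, 0, -0.1, 0, 1, 0, 0, -0.15, 0, 1, 0.1, 0.1, -0.1, 0, 1, 0.1, 0.12, 0, 0, 1, 0.1, 0.12, 0, 0, 1, 0.1, 0.12, 0, 0, 1, 0.1, 0.12, 0, 0, 1, 0, 0, 0, 0]}}

```text
clock: 27.4
position: [0.4099, 0.093, 0.1911]
ee_rot: [0.169, -3.136, -0.003]
force: [1.1, -0.1, -0.3]
width: 0.008
```

```bash
python3 - <<'E'
from h import *
st(); snap('17',('scene','side'),{'scene':(270,215,200,150),'side':(260,215,200,150)},k=4)
E
```

```text
t 27.4 E(mm) [-129.4  234.1  191.1] turn share left 0.0049 tilt [ 0.001  0.002 -1.   ] F [ 1.1 -0.1 -0.3] w 0.008
```

View pics/scene_17c.png

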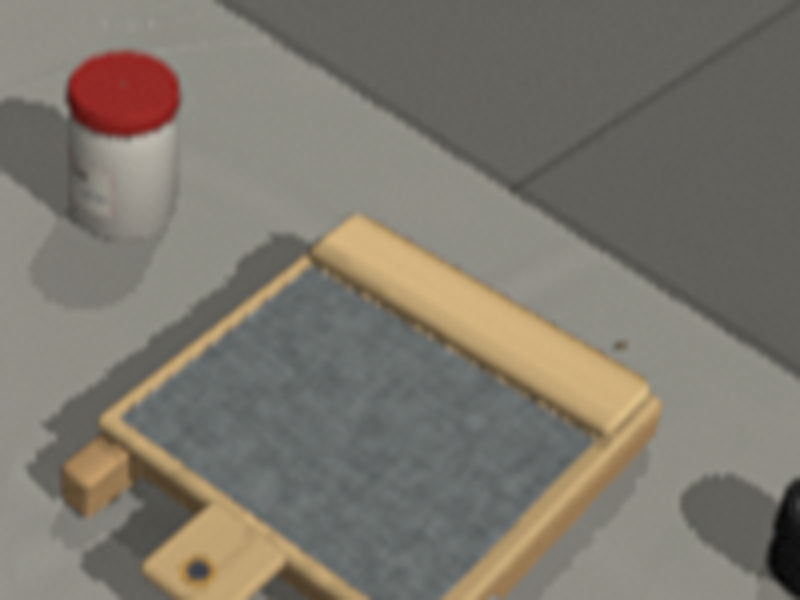

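View pics/side_17.png

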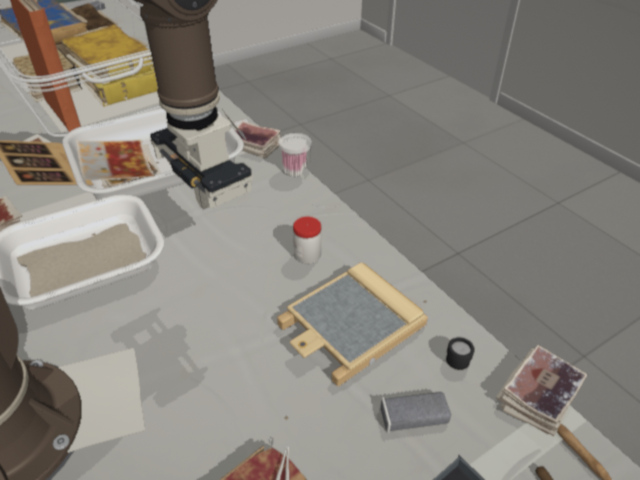

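{"op": "apply_moves", "data": {"targets": [1, 0, 0, 0, 0, 1, 0, 0, 0, 0]}}

```text
clock: 27.75
position: [0.4136, 0.0888, 0.1908]
ee_rot: [-0.155, 3.138, -0.001]
force: [0.4, 0.4, -0.9]
width: 0.004
```

```bash
python3 - <<'E'
from h import *
a=cv2.imread('pics/side0.png');b=cv2.imread('pics/side_17.png')
for k,(x,y,w,h) in {'jar':(290,215,35,35),'loupe':(444,335,34,36),'lead':(378,388,76,44)}.items():
    (d,_),r=cv2.phaseCorrelate(a[y:y+h,x:x+w].mean(2),b[y:y+h,x:x+w].mean(2)); print(k,np.round(d,2),round(r,2))
st(); print(arm.sign_off())
E
```

```text
jar -0.03 1.0
loupe 0.01 1.0
lead 0.01 1.0
t 27.75 E(mm) [-126.1  229.5  190.8] turn share left -0.001 tilt [-0. -0. -1.] F [ 0.4  0.4 -0.9] w 0.004
the job is handed in; nothing more can be done
None
```

The easel is folded flat, and I handed the job in at about 28 s of the allowed 72 s.

I raised the board by its tongue to the stop and let it stand. I then tipped the strut and pressed it into the catch with one open finger, close to its axis, because the tool cannot tilt and the gripper would not fit under the board. I lowered the board in the grip at about 0.45 rad/s and folded the ledge from behind.

What the last checks showed:
- **Strut:** it lies between the catch housings. Its top stopped the finger at z ≈ 16 mm, the value for fully in, and both cameras put the roller at z ≈ 15–17 mm.
- **Board:** pressed on the tongue, it stopped the fingers at z ≈ 36 mm with about 18 N, the height it should have when flat.
- **Ledge:** its top was reached at z ≈ 44.5 mm (44 expected), and the pictures show it lying flat.
- **Bystanders:** the jar, lead weight and loupe shifted by less than 0.05 px in the side picture. The arm stands clear of everything.

Two measurements disagreed:
- The two-camera reading gave the tongue's top as 42–43 mm. I took the 36 mm found by contact instead.
- The wrist camera put the easel about 4 mm further left than the fixed cameras did. I aimed in between, and the grip closed on the tongue without trouble.

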